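# Heft the spares tins and hold up the one with the steel couplings

### The arm

A 6-joint arm with a two-finger parallel gripper is mounted at the origin on the work surface. World frame = base frame: x ahead of the robot, y to its left, z up, the work surface at z = 0. Lengths are in m, angles in rad, forces in N, time in s.
With the tool pointing down it reaches from about 0.35 to 0.775 m from the base axis. Payload 5.5 kg.
Tool frame: the origin (TCP) lies at the very end of the fingers, on their centre line; the grasp point (between the pads) lies 19 mm behind it; z points along the fingers, y is the line along which they close (so a half turn about z gives the same grasp; the last joint's range is limited). The gripper opens to 85 mm and grips with 20 to 120 N. Pads are 22 mm wide; open, the fingers measure 114 mm over their backs; the gripper's body (76 mm by 85 mm) begins 54 mm behind the grasp point. The pads swing forward as they close: fully open they stand 13 mm farther back than shut.
Start: joints at [-1.29, 0.313, 0.046, 1.304, 0, 1.431], TCP at [0.235, -0.525, 0.21] pointing down, gripper open.
Joint ranges: [-2.76, 2.76], [-0.86, 1.69], [-1.03, 1.26], [-2.2, 2.34], [-1.47, 1.5], [-3.14, 3.14]. Speed limits (rad/s): [2.57, 2.57, 3.14, 3.14, 3.14, 3.14].

### API

Orientations are given as a unit quaternion [w, x, y, z].
In Python, from workcell import env gives the robot as it stands. The module is installed in compiled form; this text tells all that it offers.
- The arm moves only by the tool jog_arm, never from a script. Its argument "rows" is a list of rows, each a list of 6 numbers: the shift along the world's x, y, z in units of 40 mm (1.0 is 40 mm), then the turn, a rotation vector about the world's x, y, z in units of 6 degrees (1.0 is 6 degrees). In form: [[x, y, z, wx, wy, wz], ...]. A call has 1 to 12 rows; each row is the pose to reach, as a shift and turn from the pose commanded when the call began; what a row does not reach only later rows make up. A row lasts 1/12 s, in which the tool goes at most 41.7 mm and 7.16 degrees, less where a joint would pass 70% of its speed; a pose out of reach is approached as far as the arm can. A call with a gripper value outside its range is refused whole. "jaw" is the gripper command: -1 is fully open, 1 is shut, values between are in proportion, set as the call begins (left out, the last holds). The fingers move at their own pace and stop on an object; "force" is the grip in N (left out, the last holds). Time passes only in rows, so rows that repeat a pose let the fingers close. It gives the time, the measured TCP pose, the force, the opening and the grip force at its end, in the units of the state.
- env.get_state(): the state, without advancing time (a new reading comes with each control period).
- env.read_camera(name): name is "side" or "top" or "wrist"; returns a dict with "pixels" (400x640x3 uint8, red, green, blue), "mtx" (3x3 intrinsics, pixels), "cam_to_world" (4x4, takes a point from camera to world coordinates). Camera axes: x right, y up, looking along -z (the intrinsics and any distortion apply to the point x, -y, -z); pixel columns grow to the right and rows downward; lengths in m; the calibration is good to about 2 mm. A picture is of the moment at which its call begins. There is no depth.
- env.hand_in(): hands the job in; it is judged then, once.
The state is a dict: "clock": time; "joint_pos": joint angles; "qvel": joint speeds; "tau": joint torques, N m; "tcp_pos": TCP position; "orientation": TCP orientation; "wrist_force": force on the tool from outside, world axes, zero at the start; "ft_torque": the same for the moment, N m; "finger_gap": finger opening in m; "grip_force": force on a finger pad.
Only numpy, scipy, OpenCV 4.12 (cv2) and the standard library are available. Lean on these libraries where they do the work, as an engineer would, in place of code of your own. Each camera call takes 0.05 s, during which the arm holds its last target. There are 200 camera calls.

### The job

Mending the blender takes one of the spare steel couplings, which are in the heaviest of the three identical closed tins. Find it by feel: lift the tin on the red coaster, then the one on the white, then the one on the green, each about 5 cm straight up above its coaster, keeping it upright and putting a lighter tin back down on its own coaster without dropping it. Finish while still holding the heaviest tin up in the gripper, upright, still and a good 15 cm above its coaster, with the other two tins back on theirs and everything else left alone.

Things in the scene. Friction and masses are not known exactly. Their poses are not given: they have to be found in the camera images.
- tin_a_center (a point): centre (half-way up, 35 mm above its underside) of one of three closed tins that look exactly alike: upright cylinder 54 mm across, 70 mm tall, bright metal with an orange band, rigid, lid does not come off; z points to its lid. Which tin stands on which coaster changes. The tins differ only in weight: one weighs 450 to 650 g, the other two 180 to 320 g
- tin_b_center (a point): centre (half-way up, 35 mm above its underside) of one of three closed tins that look exactly alike: upright cylinder 54 mm across, 70 mm tall, bright metal with an orange band, rigid, lid does not come off; z points to its lid. Which tin stands on which coaster changes. The tins differ only in weight: one weighs 450 to 650 g, the other two 180 to 320 g
- tin_c_center (a point): centre (half-way up, 35 mm above its underside) of one of three closed tins that look exactly alike: upright cylinder 54 mm across, 70 mm tall, bright metal with an orange band, rigid, lid does not come off; z points to its lid. Which tin stands on which coaster changes. The tins differ only in weight: one weighs 450 to 650 g, the other two 180 to 320 g
- pad_red: red coaster, a flat fixed silicone disc 100 mm across and 4 mm thick lying on the board; origin at the centre of its underside; its top face is 24 mm above the counter. One tin stands centred on it at the start
- pad_white: white coaster, a flat fixed silicone disc 100 mm across and 4 mm thick lying on the board; origin at the centre of its underside; its top face is 24 mm above the counter. One tin stands centred on it at the start
- pad_green: green coaster, a flat fixed silicone disc 100 mm across and 4 mm thick lying on the board; origin at the centre of its underside; its top face is 24 mm above the counter. One tin stands centred on it at the start
- tin_a: the same tin as point tin_a_center; origin at the centre of its underside
- tin_b: the same tin as point tin_b_center; origin at the centre of its underside
- tin_c: the same tin as point tin_c_center; origin at the centre of its underside
- board: fixed pine cutting board 440 (x) by 660 (y) by 20 mm; origin at the centre of its underside, on the counter
- motor_base: bystander: upturned black blender motor base, 145 mm square and 122 mm tall; origin at the centre of its underside, on the board
- motor_base_center (a point): middle of the motor base, 58 mm above its underside
- coupling_center (a point): bystander: loose stainless drive coupling, 38 mm across, 26 mm tall; this point is its centre
- spatula: bystander: yellow hard silicone spatula lying flat along its x axis, from 130 mm behind (handle) to 113 mm ahead (blade) of its origin, 50 mm wide, 12 mm thick
- screwdriver_grip (a point): bystander: screwdriver 190 mm long lying on the board; this point is in its handle
- tray: fixed blue plastic tray, 110 (x) by 150 (y) by 30 mm; origin at the centre of its underside, on the board
- tray_lid (a joint): hinge of the tray's blue lid at its far edge, 0 shut, grows as it opens (rad); it stands open, its edge about 160 mm above the counter
- screw_1: bystander: small steel screw, 20 mm long, in the tray
- screw_2: bystander: the other small screw in the tray
- mug: bystander: white mug 80 mm across, 92 mm tall, on the counter left of the board; origin under its centre
There are look-alikes about, which are no part of the job. Leave any brown or purple look-alike of the tin_c alone.

How it is judged:
On the way, in this order (a step that is already met when the one before it is completed fails the run):
1. the tin of the red coaster is held up, at least 25 mm clear of it, above that coaster (((height (world z) of tin_a_center above 0.084 m and horizontal distance between tin_a_center and pad_red below 0.05 m and contact force between the fingers and tin_a above 0.5 N) or (height (world z) of tin_b_center above 0.084 m and horizontal distance between tin_b_center and pad_red below 0.05 m and contact force between the fingers and tin_b above 0.5 N) or (height (world z) of tin_c_center above 0.084 m and horizontal distance between tin_c_center and pad_red below 0.05 m and contact force between the fingers and tin_c above 0.5 N))), for 0.3 s.
2. the tin of the white coaster is held up, at least 25 mm clear of it, above that coaster (((height (world z) of tin_a_center above 0.084 m and horizontal distance between tin_a_center and pad_white below 0.05 m and contact force between the fingers and tin_a above 0.5 N) or (height (world z) of tin_b_center above 0.084 m and horizontal distance between tin_b_center and pad_white below 0.05 m and contact force between the fingers and tin_b above 0.5 N) or (height (world z) of tin_c_center above 0.084 m and horizontal distance between tin_c_center and pad_white below 0.05 m and contact force between the fingers and tin_c above 0.5 N))), for 0.3 s.
3. the tin of the green coaster is held up, at least 25 mm clear of it, above that coaster (((height (world z) of tin_a_center above 0.084 m and horizontal distance between tin_a_center and pad_green below 0.05 m and contact force between the fingers and tin_a above 0.5 N) or (height (world z) of tin_b_center above 0.084 m and horizontal distance between tin_b_center and pad_green below 0.05 m and contact force between the fingers and tin_b above 0.5 N) or (height (world z) of tin_c_center above 0.084 m and horizontal distance between tin_c_center and pad_green below 0.05 m and contact force between the fingers and tin_c above 0.5 N))), for 0.3 s.
At the end, for the whole second after the job is handed in: Heaviest tin gripped (none left on a coaster presses with 3.8 N), still, upright within 0.3 rad, centre 160 mm or more above the counter, touching nothing else; the other two upright, let go, within 30 mm of their starts; bystanders within 30 mm of theirs; lid above 1.3 rad (((height (world z) of tin_a_center above 0.16 m and angle between tin_a_center's own z axis and vertical below 0.3 rad and linear speed of tin_a below 0.04 m/s and contact force between the fingers and tin_a above 1 N and contact force between tin_a and board below 0.1 N and contact force between tin_a and motor_base below 0.1 N and contact force between tin_a and tray below 0.1 N and contact force between tin_a and mug below 0.1 N and contact force between tin_a and tin_b below 0.1 N and contact force between tin_a and tin_c below 0.1 N and (distance of tin_b_center from where it was at the start of the episode below 0.03 m and angle between tin_b_center's own z axis and vertical below 0.12 rad and linear speed of tin_b below 0.03 m/s and contact force between the fingers and tin_b below 0.1 N) and (distance of tin_c_center from where it was at the start of the episode below 0.03 m and angle between tin_c_center's own z axis and vertical below 0.12 rad and linear speed of tin_c below 0.03 m/s and contact force between the fingers and tin_c below 0.1 N)) or (height (world z) of tin_b_center above 0.16 m and angle between tin_b_center's own z axis and vertical below 0.3 rad and linear speed of tin_b below 0.04 m/s and contact force between the fingers and tin_b above 1 N and contact force between tin_b and board below 0.1 N and contact force between tin_b and motor_base below 0.1 N and contact force between tin_b and tray below 0.1 N and contact force between tin_b and mug below 0.1 N and contact force between tin_b and tin_a below 0.1 N and contact force between tin_b and tin_c below 0.1 N and (distance of tin_a_center from where it was at the start of the episode below 0.03 m and angle between tin_a_center's own z axis and vertical below 0.12 rad and linear speed of tin_a below 0.03 m/s and contact force between the fingers and tin_a below 0.1 N) and (distance of tin_c_center from where it was at the start of the episode below 0.03 m and angle between tin_c_center's own z axis and vertical below 0.12 rad and linear speed of tin_c below 0.03 m/s and contact force between the fingers and tin_c below 0.1 N)) or (height (world z) of tin_c_center above 0.16 m and angle between tin_c_center's own z axis and vertical below 0.3 rad and linear speed of tin_c below 0.04 m/s and contact force between the fingers and tin_c above 1 N and contact force between tin_c and board below 0.1 N and contact force between tin_c and motor_base below 0.1 N and contact force between tin_c and tray below 0.1 N and contact force between tin_c and mug below 0.1 N and contact force between tin_c and tin_a below 0.1 N and contact force between tin_c and tin_b below 0.1 N and (distance of tin_a_center from where it was at the start of the episode below 0.03 m and angle between tin_a_center's own z axis and vertical below 0.12 rad and linear speed of tin_a below 0.03 m/s and contact force between the fingers and tin_a below 0.1 N) and (distance of tin_b_center from where it was at the start of the episode below 0.03 m and angle between tin_b_center's own z axis and vertical below 0.12 rad and linear speed of tin_b below 0.03 m/s and contact force between the fingers and tin_b below 0.1 N))) and contact force between each of tin_a, tin_b, tin_c and pad_red below 3.8 N and contact force between each of tin_a, tin_b, tin_c and pad_white below 3.8 N and contact force between each of tin_a, tin_b, tin_c and pad_green below 3.8 N and distance of each of motor_base_center, coupling_center, spatula, screwdriver_grip, mug, screw_1, screw_2 from where it was at the start of the episode below 0.03 m and value of joint tray_lid above 1.3 rad); the arm keeps its last pose, push and grip.
It fails at once if a tin is dropped (falls freely, faster than 0.5 m/s) ((linear speed of tin_a above 0.5 m/s and contact force between the fingers and tin_a below 0.05 N) or (linear speed of tin_b above 0.5 m/s and contact force between the fingers and tin_b below 0.05 N) or (linear speed of tin_c above 0.5 m/s and contact force between the fingers and tin_c below 0.05 N)).
It fails at once if a tin is tipped more than 0.6 rad (angle between any of tin_a_center, tin_b_center, tin_c_center's own z axis and vertical above 0.6 rad).
It fails at once if a bystander is pushed more than 40 mm (distance of any of motor_base_center, coupling_center, spatula, screwdriver_grip, mug, screw_1, screw_2 from where it was at the start of the episode above 0.04 m).
It fails at once if the tray's lid is knocked shut (value of joint tray_lid below 1.2 rad).
It also fails if it takes over 66 s, if anything falls off the work surface, if the arm or the gripper's body presses on something with over 40 N, if the wrist force passes 120 N, or if a joint passes its speed limit or range.

## Working session

There is one attempt and no reset: what is moved stays moved. The work goes in short steps, Python scripts to look and compute and a tool call to move; the robot and the scene stay as the last step left them, time stands still between calls to the robot, and variables do not carry over. Pictures are saved under pics/ and viewed, at most 10 in all, crops included, and the job is handed in when it is done.

Besides the shell and the picture viewer there is one more tool, called after "Emit:" by a JSON object that holds its "method" and its "body", one argument or row to a line. jog_arm: Moves the arm, as the interface text tells. Its arguments: {"type":"object","properties":{"rows":{"type":"array","items":{"type":"array","items":{"type":"number"}}},"jaw":{"type":"number"},"force":{"type":"number"}},"required":["rows"]}

```bash
mkdir -p pics
python3 - <<'E'
from workcell import env
import cv2,numpy as np,pickle
s=env.get_state();print({k:np.round(v,3) for k,v in s.items()})
d={n:env.read_camera(n) for n in("top","side")}
pickle.dump(d,open('d.pkl','wb'))
for n in d:
    cv2.imwrite(f'pics/{n}.png',d[n]['pixels'][:,:,::-1]);print(n,d[n]['mtx'],d[n]['cam_to_world'],d[n].keys())
E
```

```text
{'clock': np.float64(0.0), 'joint_pos': array([-1.29 ,  0.314,  0.045,  1.304, -0.   ,  1.431]), 'qvel': array([-0.001,  0.001, -0.001,  0.002, -0.001, -0.   ]), 'tau': array([-0.0000e+00, -4.8063e+01,  2.9853e+01,  1.9000e-02, -0.0000e+00,
       -0.0000e+00]), 'tcp_pos': array([ 0.235, -0.524,  0.209]), 'orientation': array([-0.001,  0.978,  0.209, -0.   ]), 'wrist_force': array([-0.687, -0.743, -0.51 ]), 'ft_torque': array([-0.035,  0.029,  0.023]), 'grip_force': np.float64(0.0), 'finger_gap': np.float64(0.086)}
top [[404.50423452   0.         324.58208105]
 [  0.         404.50423452 203.38694599]
 [  0.           0.           1.        ]] [[ 0.02813589  0.99723676 -0.0687547   0.43285704]
 [-0.99959891  0.02784733 -0.00515202  0.02947414]
 [-0.00322315  0.06887208  0.99762029  1.12158864]
 [ 0.          0.          0.          1.        ]] dict_keys(['pixels', 'mtx', 'cam_to_world'])
side [[515.93448106   0.         315.73545   ]
 [  0.         515.93448106 196.44028752]
 [  0.           0.           1.        ]] [[-0.94854773  0.1844086  -0.25739204  0.06581514]
 [-0.31641391 -0.52173745  0.7922577   1.3744277 ]
 [ 0.01180806  0.83293667  0.55324232  1.02933952]
 [ 0.          0.          0.          1.        ]] dict_keys(['pixels', 'mtx', 'cam_to_world'])
```

View pics/top.png

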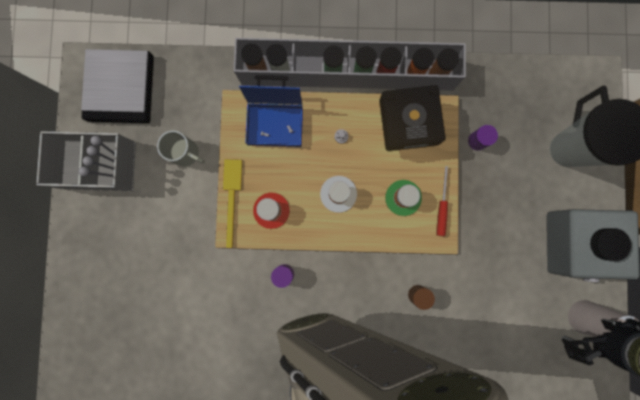

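View pics/side.png

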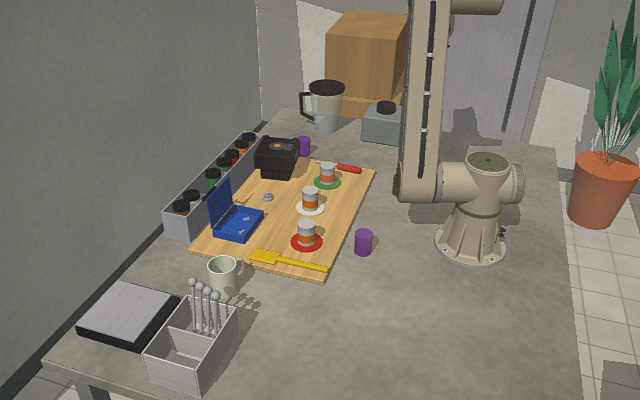

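The top view shows the red coaster near px (270,210), the white near (338,194) and the green near (404,198), each with a tin. The gripper is at the lower right. In the side view the tins are at about (306,233), (310,198) and (327,172). The purple and brown cylinders are the look-alikes.

```bash
cat > h.py <<'E'
import numpy as np,cv2
def ray(d,uv,z):
    K=d['mtx'];T=d['cam_to_world'];p=np.linalg.solve(K,[uv[0],uv[1],1]);r=T[:3,:3]@[p[0],-p[1],-p[2]]
    return T[:3,3]+r*(z-T[2,3])/r[2]
def blobs(m,lo=30):
    n,l,s,c=cv2.connectedComponentsWithStats(m.astype(np.uint8));return [(s[i],c[i]) for i in range(1,n) if s[i,4]>=lo]
E
python3 - <<'E'
import pickle
from h import *
D=pickle.load(open('d.pkl','rb'));d=D['top'];im=d['pixels'];h=cv2.cvtColor(im,cv2.COLOR_RGB2HSV).astype(int);H,S,V=h[...,0],h[...,1],h[...,2]
roi=np.zeros(H.shape,bool);roi[165:245,245:430]=1
def circ(m,z):
    for s,c in blobs(m):
        if s[4]>2500: continue
        mm=np.zeros(m.shape,np.uint8);x,y,w,hh=s[:4]
        ys,xs=np.nonzero(m[y:y+hh,x:x+w]);hull=cv2.convexHull(np.c_[xs+x,ys+y].astype(np.float32));(e,r)=cv2.minEnclosingCircle(hull)
        M=cv2.moments(hull);cc=(M['m10']/M['m00'],M['m01']/M['m00'])
        p=ray(d,cc,z);q=ray(d,(cc[0]+r,cc[1]),z);print(s,np.round(cc,1),np.round(e,1),'P',np.round(p,4),'r',round(np.linalg.norm(p-q),4))
print('red');circ(roi&((H<6)|(H>174))&(S>150),.024)
print('green');circ(roi&(H>45)&(H<85)&(S>90),.024)
print('white+lids');circ(roi&(S<60)&(V>120),.024)
print('lids');circ(roi&(S<60)&(V>120),.094)
d=D['side'];im=d['pixels'];h=cv2.cvtColor(im,cv2.COLOR_RGB2HSV).astype(int);H,S,V=h[...,0],h[...,1],h[...,2]
roi=np.zeros(H.shape,bool);roi[155:260,285:350]=1
print('band')
for s,c in blobs(roi&(H>6)&(H<16)&(S>150),25): print(s,c,ray(d,c,.059))
v=im[180:225,315:365]
cv2.imwrite('pics/crop.png',cv2.resize(D['top']['pixels'][160:240,240:430,::-1],None,fx=4,fy=4,interpolation=cv2.INTER_NEAREST))
E
```

```text
red
[254 193  35  35 447] [270.8 210.2] [270.8 210.2] P [0.486  0.1807 0.024 ] r 0.0474
green
[386 180  35  36 448] [402.7 197.6] [403.  197.5] P [ 0.5303 -0.1768  0.024 ] r 0.0479
white+lids
[ 320  176   37   37 1063] [338.1 193.8] [338.2 193.7] P [ 0.5358 -0.0009  0.024 ] r 0.0506
[398 184  22  22 378] [408.4 194.8] [408.3 195. ] P [ 0.5384 -0.1923  0.024 ] r 0.0301
[257 199  21  21 355] [267.2 208.8] [267.3 208.5] P [0.4893 0.1906 0.024 ] r 0.0295
lids
[ 320  176   37   37 1063] [338.1 193.8] [338.2 193.7] P [0.5293 0.001  0.094 ] r 0.0474
[398 184  22  22 378] [408.4 194.8] [408.3 195. ] P [ 0.5317 -0.1782  0.094 ] r 0.0282
[257 199  21  21 355] [267.2 208.8] [267.3 208.5] P [0.4857 0.1803 0.094 ] r 0.0277
band
[320 174  14   9  84] [326.22619048 178.14285714] [ 0.51931182 -0.14040183  0.059     ]
[302 199  16  10  99] [309.90909091 203.75757576] [0.52161662 0.03308561 0.059     ]
[298 233  18  11 116] [306.00862069 238.56034483] [0.47211634 0.21323491 0.059     ]
```

View pics/crop.png

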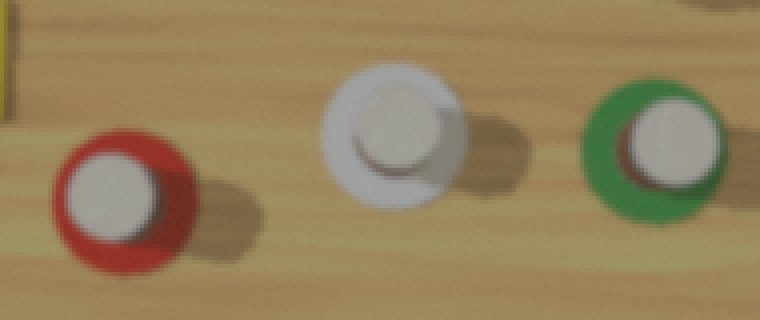

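The tins are centred on their coasters: red (.486,.180), white (.536,-.001), green (.531,-.177). Lid radius is about 28 mm, which matches 27. I'll move toward red and yaw so that the fingers close along x.

Emit:
{"method": "jog_arm", "body": {
  "rows": [
    [0.35,0.98,0,0,0,0.61],
    [0.7,1.96,0,0,0,1.22],
    [1.05,2.94,0,0,0,1.83],
    [1.4,3.92,0,0,0,2.44],
    [1.74,4.9,0,0,0,3.06],
    [2.09,5.88,0,0,0,3.67],
    [2.44,6.86,0,0,0,4.28],
    [2.79,7.84,0,0,0,4.89],
    [3.14,8.82,0,0,0,5.5],
    [3.49,9.8,0,0,0,6.11],
    [3.83,10.78,0,0,0,6.72],
    [4.18,11.75,0,0,0,7.33]
  ],
  "jaw": -1
}}

```text
clock: 1.1
tcp_pos: [0.402, -0.0528, 0.2102]
orientation: [0.0, 0.828, 0.561, 0.0]
wrist_force: [0.0, -0.3, 0.4]
finger_gap: 0.0852
grip_force: 0.0
```

Emit:
{"method": "jog_arm", "body": {
  "rows": [
    [0.35,0.98,0,0,0,0.61],
    [0.7,1.96,0,0,0,1.22],
    [1.05,2.94,0,0,0,1.83],
    [1.4,3.92,0,0,0,2.44],
    [1.74,4.9,0,0,0,3.06],
    [2.1,5.87,0,0,0,3.67],
    [2.1,5.87,0,0,0,3.67],
    [2.1,5.87,0,0,0,3.67],
    [2.1,5.87,0,0,0,3.67]
  ]
}}

```text
clock: 1.85
tcp_pos: [0.4854, 0.1799, 0.2095]
orientation: [-0.0, 0.706, 0.708, -0.001]
wrist_force: [-0.6, 0.9, 0.4]
finger_gap: 0.0854
grip_force: 0.0
```

Emit:
{"method": "jog_arm", "body": {
  "rows": [
    [0,0,-0.5,0,0,0],
    [0,0,-1.2,0,0,0],
    [0,0,-2.0,0,0,0],
    [0,0,-2.8,0,0,0],
    [0,0,-3.4,0,0,0],
    [0,0,-3.8,0,0,0],
    [0,0,-4.0,0,0,0],
    [0,0,-4.15,0,0,0],
    [0,0,-4.2,0,0,0],
    [0,0,-4.2,0,0,0],
    [0,0,-4.2,0,0,0]
  ]
}}

```text
clock: 2.77
tcp_pos: [0.487, 0.1798, 0.0434]
orientation: [0.001, 0.707, 0.708, 0.001]
wrist_force: [0.2, 0.2, 0.9]
finger_gap: 0.0854
grip_force: 0.0
```

Emit:
{"method": "jog_arm", "body": {
  "rows": [
    [0,0,0,0,0,0],
    [0,0,0,0,0,0],
    [0,0,0,0,0,0],
    [0,0,0,0,0,0],
    [0,0,0,0,0,0],
    [0,0,0,0,0,0],
    [0,0,0,0,0,0],
    [0,0,0,0,0,0],
    [0,0,0,0,0,0],
    [0,0,0,0,0,0],
    [0,0,0,0,0,0],
    [0,0,0,0,0,0]
  ],
  "jaw": 1,
  "force": 50
}}

```text
clock: 3.77
tcp_pos: [0.4863, 0.1801, 0.0431]
orientation: [0.0, 0.706, 0.708, 0.0]
wrist_force: [-0.9, -1.2, 5.6]
finger_gap: 0.053
grip_force: 52.3
```

Emit:
{"method": "jog_arm", "body": {
  "rows": [
    [0,0,0.1,0,0,0],
    [0,0,0.3,0,0,0],
    [0,0,0.55,0,0,0],
    [0,0,0.8,0,0,0],
    [0,0,1.05,0,0,0],
    [0,0,1.2,0,0,0],
    [0,0,1.25,0,0,0],
    [0,0,1.25,0,0,0],
    [0,0,1.25,0,0,0],
    [0,0,1.25,0,0,0],
    [0,0,1.25,0,0,0],
    [0,0,1.25,0,0,0]
  ]
}}

```text
clock: 4.77
tcp_pos: [0.4857, 0.1798, 0.0917]
orientation: [-0.0, 0.706, 0.708, -0.0]
wrist_force: [0.4, 0.2, -4.9]
finger_gap: 0.0531
grip_force: 53.4
```

Emit:
{"method": "jog_arm", "body": {
  "rows": [
    [0,0,0,0,0,0],
    [0,0,0,0,0,0],
    [0,0,0,0,0,0],
    [0,0,0,0,0,0],
    [0,0,0,0,0,0],
    [0,0,0,0,0,0]
  ]
}}

```text
clock: 5.27
tcp_pos: [0.4861, 0.1799, 0.0922]
orientation: [0.0, 0.706, 0.708, 0.0]
wrist_force: [-0.4, 0.2, -5.2]
finger_gap: 0.0529
grip_force: 53.4
```

```bash
cat > look.py <<'E'
import sys
from workcell import env
from h import *
a=[]
for i in range(8):
    d=env.read_camera("side");s=env.get_state();a.append(np.r_[s['wrist_force'],s['tau']])
print('mean',np.round(np.mean(a,0),2),'sd',np.round(np.std(a,0),2));print({k:np.round(s[k],4) for k in('clock','tcp_pos','finger_gap','grip_force')})
im=d['pixels'][130:270,250:390,::-1];cv2.imwrite(f'pics/{sys.argv[1]}.png',cv2.resize(im,None,fx=4,fy=4))
E
python3 look.py red_lift
```

```text
mean [-1.500e-01 -2.000e-02 -5.090e+00  0.000e+00 -4.561e+01  2.907e+01
  0.000e+00 -0.000e+00  0.000e+00] sd [0.31 0.38 0.44 0.   0.01 0.   0.   0.   0.  ]
{'clock': np.float64(5.6667), 'tcp_pos': array([0.4861, 0.1799, 0.0922]), 'finger_gap': np.float64(0.0527), 'grip_force': np.float64(53.4118)}
```

View pics/red_lift.png

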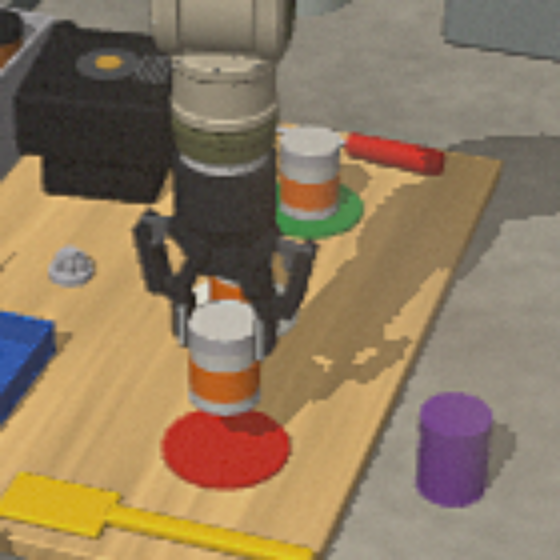

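The image shows the red tin at about (225,355) in the crop, upright in the fingers and clear of its coaster. Wrist load is about 5.1 N. I'll put it back and release it.

Emit:
{"method": "jog_arm", "body": {
  "rows": [
    [0,0,-0.1,0,0,0],
    [0,0,-0.3,0,0,0],
    [0,0,-0.55,0,0,0],
    [0,0,-0.8,0,0,0],
    [0,0,-1.0,0,0,0],
    [0,0,-1.1,0,0,0],
    [0,0,-1.17,0,0,0],
    [0,0,-1.22,0,0,0],
    [0,0,-1.25,0,0,0],
    [0,0,-1.25,0,0,0],
    [0,0,-1.25,0,0,0],
    [0,0,-1.25,0,0,0]
  ]
}}

```text
clock: 6.67
tcp_pos: [0.4857, 0.1798, 0.0432]
orientation: [0.0, 0.706, 0.708, -0.0]
wrist_force: [-4.5, -0.3, 5.7]
finger_gap: 0.0525
grip_force: 54.2
```

Emit:
{"method": "jog_arm", "body": {
  "rows": [
    [0,0,0,0,0,0],
    [0,0,0,0,0,0],
    [0,0,0,0,0,0],
    [0,0,0,0,0,0],
    [0,0,0,0,0,0],
    [0,0,0,0,0,0],
    [0,0,0,0,0,0],
    [0,0,0,0,0,0],
    [0,0,0,0,0,0],
    [0,0,0,0,0,0],
    [0,0,0,0,0,0],
    [0,0,0,0,0,0]
  ],
  "jaw": -1
}}

```text
clock: 7.67
tcp_pos: [0.4861, 0.1799, 0.0422]
orientation: [0.0, 0.706, 0.708, 0.0]
wrist_force: [-1.2, 0.2, 0.1]
finger_gap: 0.0855
grip_force: 0.0
```

Emit:
{"method": "jog_arm", "body": {
  "rows": [
    [0,0,0.3,0,0,0],
    [0,0,0.9,0,0,0],
    [0,0,1.6,0,0,0],
    [0,0,2.3,0,0,0],
    [0,0,2.8,0,0,0],
    [0,0,3.0,0,0,0],
    [0,0,3.0,0,0,0],
    [0,0,3.0,0,0,0]
  ]
}}

```text
clock: 8.33
tcp_pos: [0.486, 0.1799, 0.1617]
orientation: [0.0, 0.706, 0.708, 0.0]
wrist_force: [-1.0, 0.0, 0.4]
finger_gap: 0.0856
grip_force: 0.0
```

Emit:
{"method": "jog_arm", "body": {
  "rows": [
    [0.1,-0.36,0,0,0,0],
    [0.3,-1.08,0,0,0,0],
    [0.5,-1.8,0,0,0,0],
    [0.7,-2.52,0,0,0,0],
    [0.9,-3.24,0,0,0,0],
    [1.1,-3.96,0,0,0,0],
    [1.2,-4.34,0,0,0,0],
    [1.25,-4.52,0,0,0,0],
    [1.25,-4.52,0,0,0,0],
    [1.25,-4.52,0,0,0,0],
    [1.25,-4.52,0,0,0,0]
  ]
}}

```text
clock: 9.25
tcp_pos: [0.5353, 0.0002, 0.1615]
orientation: [-0.001, 0.706, 0.708, -0.0]
wrist_force: [-0.2, 0.7, -0.2]
finger_gap: 0.0852
grip_force: 0.0
```

```bash
python3 look.py mid1
python3 - <<'E'
from workcell import env
from h import *
d=env.read_camera("top");cv2.imwrite('pics/top2.png',cv2.resize(d['pixels'][140:260,220:460,::-1],None,fx=3,fy=3))
E
```

```text
mean [-2.200e-01 -4.000e-01  4.000e-02 -1.100e-01 -4.388e+01  2.898e+01
 -0.000e+00 -0.000e+00  0.000e+00] sd [0.39 0.54 0.42 0.17 0.1  0.02 0.   0.01 0.  ]
{'clock': np.float64(9.65), 'tcp_pos': array([ 5.361e-01, -5.000e-04,  1.624e-01]), 'finger_gap': np.float64(0.0855), 'grip_force': np.float64(0.0)}
```

View pics/mid1.png

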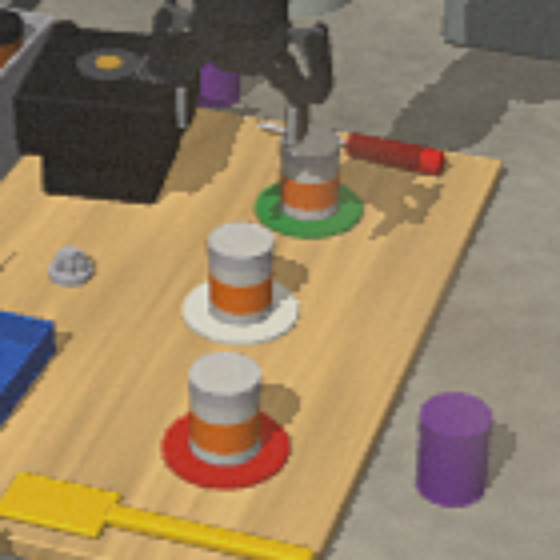

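The red tin is back upright and centred, and the white tin at (240,275) is under the gripper. The empty wrist reads about 0 N, so red weighs about 5.1 N. Next is white.

Emit:
{"method": "jog_arm", "body": {
  "rows": [
    [0,0,-0.3,0,0,0],
    [0,0,-0.9,0,0,0],
    [0,0,-1.6,0,0,0],
    [0,0,-2.2,0,0,0],
    [0,0,-2.6,0,0,0],
    [0,0,-2.85,0,0,0],
    [0,0,-3.0,0,0,0],
    [0,0,-3.0,0,0,0],
    [0,0,-3.0,0,0,0]
  ]
}}

```text
clock: 10.45
tcp_pos: [0.5366, -0.001, 0.0428]
orientation: [0.0, 0.706, 0.708, 0.0]
wrist_force: [-0.2, -0.2, 0.4]
finger_gap: 0.085
grip_force: 0.0
```

Emit:
{"method": "jog_arm", "body": {
  "rows": [
    [0,0,0,0,0,0],
    [0,0,0,0,0,0],
    [0,0,0,0,0,0],
    [0,0,0,0,0,0],
    [0,0,0,0,0,0],
    [0,0,0,0,0,0],
    [0,0,0,0,0,0],
    [0,0,0,0,0,0],
    [0,0,0,0,0,0],
    [0,0,0,0,0,0],
    [0,0,0,0,0,0],
    [0,0,0,0,0,0]
  ],
  "jaw": 1,
  "force": 50
}}

```text
clock: 11.45
tcp_pos: [0.5369, -0.001, 0.0436]
orientation: [0.001, 0.706, 0.708, 0.001]
wrist_force: [-0.3, -0.7, 5.7]
finger_gap: 0.0523
grip_force: 52.5
```

Emit:
{"method": "jog_arm", "body": {
  "rows": [
    [0,0,0.1,0,0,0],
    [0,0,0.3,0,0,0],
    [0,0,0.55,0,0,0],
    [0,0,0.8,0,0,0],
    [0,0,1.05,0,0,0],
    [0,0,1.2,0,0,0],
    [0,0,1.25,0,0,0],
    [0,0,1.25,0,0,0],
    [0,0,1.25,0,0,0],
    [0,0,1.25,0,0,0],
    [0,0,1.25,0,0,0],
    [0,0,1.25,0,0,0]
  ]
}}

```text
clock: 12.45
tcp_pos: [0.5356, -0.0008, 0.0917]
orientation: [-0.0, 0.706, 0.708, -0.0]
wrist_force: [0.5, -1.0, -2.6]
finger_gap: 0.0525
grip_force: 52.8
```

```bash
python3 look.py white_lift
```

```text
mean [ 4.000e-02  1.000e-01 -2.550e+00  0.000e+00 -4.621e+01  2.819e+01
  1.000e-02 -0.000e+00 -0.000e+00] sd [0.66 0.45 0.56 0.   0.02 0.01 0.   0.   0.  ]
{'clock': np.float64(12.85), 'tcp_pos': array([ 0.5361, -0.0009,  0.0922]), 'finger_gap': np.float64(0.0526), 'grip_force': np.float64(52.7678)}
```

View pics/white_lift.png

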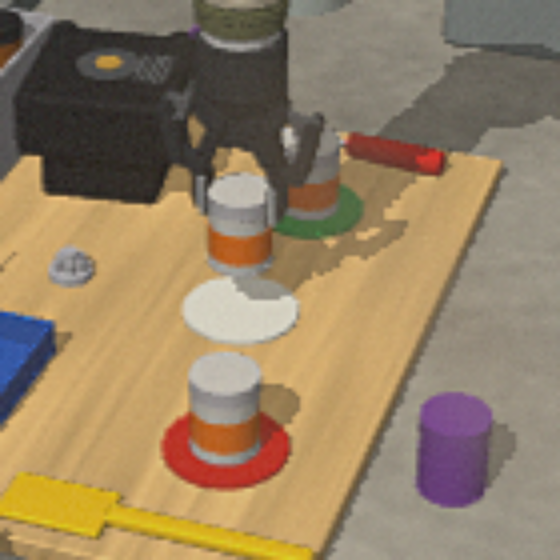

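The white tin at (240,225) is held upright and clear of its coaster. It weighs about 2.6 N, so it is a light one. I'll put it down and go to green.

Emit:
{"method": "jog_arm", "body": {
  "rows": [
    [0,0,-0.1,0,0,0],
    [0,0,-0.3,0,0,0],
    [0,0,-0.55,0,0,0],
    [0,0,-0.8,0,0,0],
    [0,0,-1.0,0,0,0],
    [0,0,-1.1,0,0,0],
    [0,0,-1.17,0,0,0],
    [0,0,-1.22,0,0,0],
    [0,0,-1.25,0,0,0],
    [0,0,-1.25,0,0,0],
    [0,0,-1.25,0,0,0],
    [0,0,-1.25,0,0,0]
  ]
}}

```text
clock: 13.85
tcp_pos: [0.5354, -0.0008, 0.0436]
orientation: [-0.0, 0.706, 0.708, -0.0]
wrist_force: [-5.4, 0.4, 8.6]
finger_gap: 0.0524
grip_force: 53.9
```

Emit:
{"method": "jog_arm", "body": {
  "rows": [
    [0,0,0,0,0,0],
    [0,0,0,0,0,0],
    [0,0,0,0,0,0],
    [0,0,0,0,0,0],
    [0,0,0,0,0,0],
    [0,0,0,0,0,0],
    [0,0,0,0,0,0],
    [0,0,0,0,0,0],
    [0,0,0,0,0,0],
    [0,0,0,0,0,0],
    [0,0,0,0,0,0],
    [0,0,0,0,0,0]
  ],
  "jaw": -1
}}

```text
clock: 14.85
tcp_pos: [0.5361, -0.0009, 0.0422]
orientation: [0.0, 0.706, 0.708, 0.0]
wrist_force: [-0.2, 0.2, -0.6]
finger_gap: 0.0853
grip_force: 0.0
```

Emit:
{"method": "jog_arm", "body": {
  "rows": [
    [0,0,0.3,0,0,0],
    [0,0,0.9,0,0,0],
    [0,0,1.6,0,0,0],
    [0,0,2.3,0,0,0],
    [0,0,2.8,0,0,0],
    [0,0,3.0,0,0,0],
    [0,0,3.0,0,0,0],
    [0,0,3.0,0,0,0]
  ]
}}

```text
clock: 15.52
tcp_pos: [0.536, -0.0008, 0.1617]
orientation: [0.0, 0.706, 0.708, 0.0]
wrist_force: [-0.4, -0.5, -0.5]
finger_gap: 0.0853
grip_force: 0.0
```

Emit:
{"method": "jog_arm", "body": {
  "rows": [
    [-0.01,-0.35,0,0,0,0],
    [-0.03,-1.05,0,0,0,0],
    [-0.05,-1.75,0,0,0,0],
    [-0.07,-2.45,0,0,0,0],
    [-0.09,-3.15,0,0,0,0],
    [-0.11,-3.85,0,0,0,0],
    [-0.12,-4.25,0,0,0,0],
    [-0.12,-4.4,0,0,0,0],
    [-0.12,-4.4,0,0,0,0],
    [-0.12,-4.4,0,0,0,0],
    [-0.12,-4.4,0,0,0,0]
  ]
}}

```text
clock: 16.43
tcp_pos: [0.5309, -0.1756, 0.1615]
orientation: [-0.001, 0.706, 0.708, -0.0]
wrist_force: [-0.5, 0.6, 0.2]
finger_gap: 0.0853
grip_force: 0.0
```

```bash
python3 look.py mid2
```

```text
mean [ -0.08  -0.2    0.1   -0.1  -46.54  29.1   -0.    -0.     0.  ] sd [0.4  0.55 0.45 0.17 0.11 0.03 0.   0.01 0.  ]
{'clock': np.float64(16.8333), 'tcp_pos': array([ 0.5314, -0.1765,  0.1624]), 'finger_gap': np.float64(0.0854), 'grip_force': np.float64(0.0)}
```

View pics/mid2.png

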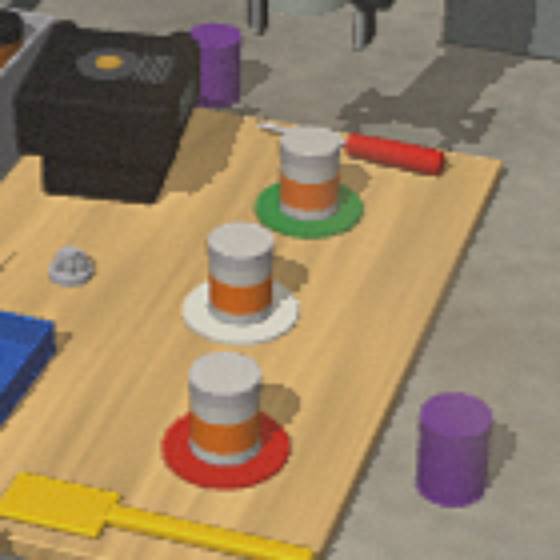

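All three tins stand upright and centred on their coasters, and the gripper is above green at (310,170). I'll lift green.

Emit:
{"method": "jog_arm", "body": {
  "rows": [
    [0,0,-0.3,0,0,0],
    [0,0,-0.9,0,0,0],
    [0,0,-1.6,0,0,0],
    [0,0,-2.2,0,0,0],
    [0,0,-2.6,0,0,0],
    [0,0,-2.85,0,0,0],
    [0,0,-3.0,0,0,0],
    [0,0,-3.0,0,0,0],
    [0,0,-3.0,0,0,0]
  ]
}}

```text
clock: 17.58
tcp_pos: [0.5318, -0.1771, 0.0428]
orientation: [0.0, 0.706, 0.708, 0.0]
wrist_force: [-0.7, -0.1, 0.0]
finger_gap: 0.0852
grip_force: 0.0
```

Emit:
{"method": "jog_arm", "body": {
  "rows": [
    [0,0,0,0,0,0],
    [0,0,0,0,0,0],
    [0,0,0,0,0,0],
    [0,0,0,0,0,0],
    [0,0,0,0,0,0],
    [0,0,0,0,0,0],
    [0,0,0,0,0,0],
    [0,0,0,0,0,0],
    [0,0,0,0,0,0],
    [0,0,0,0,0,0],
    [0,0,0,0,0,0],
    [0,0,0,0,0,0]
  ],
  "jaw": 1,
  "force": 50
}}

```text
clock: 18.58
tcp_pos: [0.5321, -0.1774, 0.0436]
orientation: [0.001, 0.706, 0.708, 0.0]
wrist_force: [-0.8, 0.5, 5.6]
finger_gap: 0.0528
grip_force: 52.9
```

Emit:
{"method": "jog_arm", "body": {
  "rows": [
    [0,0,0.1,0,0,0],
    [0,0,0.3,0,0,0],
    [0,0,0.55,0,0,0],
    [0,0,0.8,0,0,0],
    [0,0,1.05,0,0,0],
    [0,0,1.2,0,0,0],
    [0,0,1.25,0,0,0],
    [0,0,1.25,0,0,0],
    [0,0,1.25,0,0,0],
    [0,0,1.25,0,0,0],
    [0,0,1.25,0,0,0],
    [0,0,1.25,0,0,0]
  ]
}}

```text
clock: 19.58
tcp_pos: [0.5309, -0.1767, 0.0917]
orientation: [-0.0, 0.706, 0.708, -0.0]
wrist_force: [-0.5, 0.1, -3.1]
finger_gap: 0.0526
grip_force: 52.7
```

```bash
python3 look.py green_lift
```

```text
mean [-3.000e-02 -1.100e-01 -1.920e+00  0.000e+00 -4.889e+01  2.843e+01
  0.000e+00 -0.000e+00  0.000e+00] sd [0.52 0.52 0.58 0.   0.02 0.01 0.   0.   0.  ]
{'clock': np.float64(19.9833), 'tcp_pos': array([ 0.5313, -0.1769,  0.0922]), 'finger_gap': np.float64(0.0527), 'grip_force': np.float64(52.7438)}
```

View pics/green_lift.png

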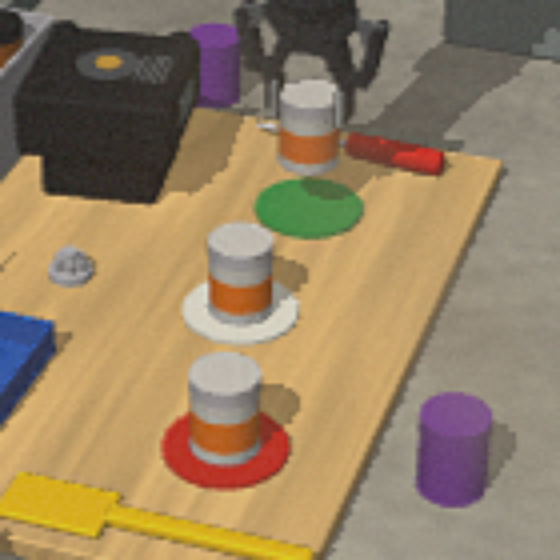

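Green is held upright and weighs about 2 N (white 2.6 N, red 5.1 N), so red is the heaviest. I'll put green back and return to red.

Emit:
{"method": "jog_arm", "body": {
  "rows": [
    [0,0,-0.1,0,0,0],
    [0,0,-0.3,0,0,0],
    [0,0,-0.55,0,0,0],
    [0,0,-0.8,0,0,0],
    [0,0,-1.0,0,0,0],
    [0,0,-1.1,0,0,0],
    [0,0,-1.17,0,0,0],
    [0,0,-1.22,0,0,0],
    [0,0,-1.25,0,0,0],
    [0,0,-1.25,0,0,0],
    [0,0,-1.25,0,0,0],
    [0,0,-1.25,0,0,0]
  ]
}}

```text
clock: 20.98
tcp_pos: [0.5307, -0.1766, 0.0436]
orientation: [-0.0, 0.706, 0.708, -0.0]
wrist_force: [-4.8, 2.4, 8.0]
finger_gap: 0.0527
grip_force: 53.9
```

Emit:
{"method": "jog_arm", "body": {
  "rows": [
    [0,0,0,0,0,0],
    [0,0,0,0,0,0],
    [0,0,0,0,0,0],
    [0,0,0,0,0,0],
    [0,0,0,0,0,0],
    [0,0,0,0,0,0],
    [0,0,0,0,0,0],
    [0,0,0,0,0,0],
    [0,0,0,0,0,0],
    [0,0,0,0,0,0],
    [0,0,0,0,0,0],
    [0,0,0,0,0,0]
  ],
  "jaw": -1
}}

```text
clock: 21.98
tcp_pos: [0.5313, -0.1769, 0.0422]
orientation: [0.0, 0.706, 0.708, 0.0]
wrist_force: [0.6, -0.0, 0.7]
finger_gap: 0.0856
grip_force: 0.0
```

Emit:
{"method": "jog_arm", "body": {
  "rows": [
    [0,0,0.3,0,0,0],
    [0,0,0.9,0,0,0],
    [0,0,1.6,0,0,0],
    [0,0,2.3,0,0,0],
    [0,0,2.8,0,0,0],
    [0,0,3.0,0,0,0],
    [0,0,3.0,0,0,0],
    [0,0,3.0,0,0,0]
  ]
}}

```text
clock: 22.65
tcp_pos: [0.5312, -0.1768, 0.1617]
orientation: [-0.0, 0.706, 0.708, -0.0]
wrist_force: [0.2, 0.3, -0.6]
finger_gap: 0.0852
grip_force: 0.0
```

Emit:
{"method": "jog_arm", "body": {
  "rows": [
    [-0.06,0.5,0,0,0,0],
    [-0.19,1.5,0,0,0,0],
    [-0.31,2.5,0,0,0,0],
    [-0.44,3.5,0,0,0,0],
    [-0.57,4.5,0,0,0,0],
    [-0.7,5.5,0,0,0,0],
    [-0.82,6.5,0,0,0,0],
    [-0.95,7.5,0,0,0,0],
    [-1.06,8.4,0,0,0,0],
    [-1.13,8.92,0,0,0,0],
    [-1.13,8.92,0,0,0,0],
    [-1.13,8.92,0,0,0,0]
  ]
}}

```text
clock: 23.65
tcp_pos: [0.4846, 0.1807, 0.1602]
orientation: [-0.001, 0.705, 0.709, -0.002]
wrist_force: [-0.0, -1.0, 0.0]
finger_gap: 0.0855
grip_force: 0.0
```

```bash
python3 look.py mid3
```

```text
mean [ 1.100e-01 -2.500e-01  6.000e-02  4.500e-01 -4.196e+01  2.886e+01
  1.000e-02  2.000e-02 -0.000e+00] sd [0.5  0.25 0.24 0.34 0.08 0.04 0.01 0.02 0.01]
{'clock': np.float64(24.05), 'tcp_pos': array([0.4863, 0.179 , 0.1622]), 'finger_gap': np.float64(0.0855), 'grip_force': np.float64(0.0)}
```

View pics/mid3.png

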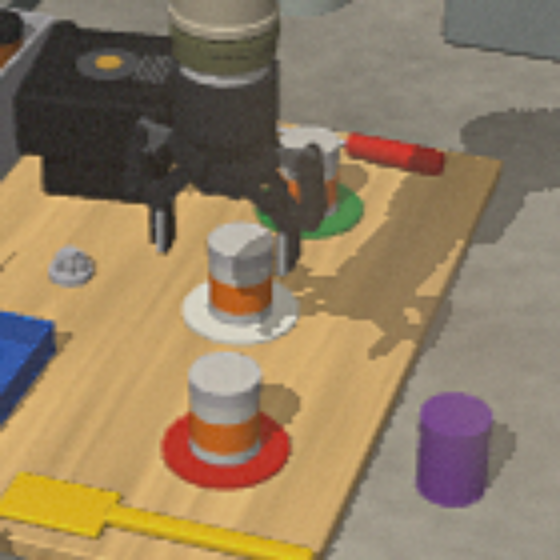

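All tins are back in place, with red at (225,405) below the gripper. I'll grip it and lift by 17 cm.

Emit:
{"method": "jog_arm", "body": {
  "rows": [
    [0,0,-0.3,0,0,0],
    [0,0,-0.9,0,0,0],
    [0,0,-1.6,0,0,0],
    [0,0,-2.2,0,0,0],
    [0,0,-2.6,0,0,0],
    [0,0,-2.85,0,0,0],
    [0,0,-3.0,0,0,0],
    [0,0,-3.0,0,0,0],
    [0,0,-3.0,0,0,0]
  ]
}}

```text
clock: 24.8
tcp_pos: [0.4867, 0.1799, 0.0428]
orientation: [0.0, 0.707, 0.708, 0.0]
wrist_force: [0.3, 0.1, -0.4]
finger_gap: 0.0852
grip_force: 0.0
```

Emit:
{"method": "jog_arm", "body": {
  "rows": [
    [0,0,0,0,0,0],
    [0,0,0,0,0,0],
    [0,0,0,0,0,0],
    [0,0,0,0,0,0],
    [0,0,0,0,0,0],
    [0,0,0,0,0,0],
    [0,0,0,0,0,0],
    [0,0,0,0,0,0],
    [0,0,0,0,0,0],
    [0,0,0,0,0,0],
    [0,0,0,0,0,0],
    [0,0,0,0,0,0]
  ],
  "jaw": 1,
  "force": 60
}}

```text
clock: 25.8
tcp_pos: [0.4867, 0.1801, 0.0435]
orientation: [0.001, 0.706, 0.708, 0.001]
wrist_force: [-1.5, -0.4, 6.0]
finger_gap: 0.0523
grip_force: 62.7
```

Emit:
{"method": "jog_arm", "body": {
  "rows": [
    [0,0,0.1,0,0,0],
    [0,0,0.35,0,0,0],
    [0,0,0.75,0,0,0],
    [0,0,1.25,0,0,0],
    [0,0,1.75,0,0,0],
    [0,0,2.25,0,0,0],
    [0,0,2.75,0,0,0],
    [0,0,3.25,0,0,0],
    [0,0,3.7,0,0,0],
    [0,0,4.05,0,0,0],
    [0,0,4.2,0,0,0],
    [0,0,4.25,0,0,0]
  ]
}}

```text
clock: 26.8
tcp_pos: [0.4865, 0.18, 0.2136]
orientation: [0.001, 0.706, 0.708, 0.001]
wrist_force: [0.7, -0.1, -4.9]
finger_gap: 0.0522
grip_force: 63.9
```

Emit:
{"method": "jog_arm", "body": {
  "rows": [
    [0,0,0,0,0,0],
    [0,0,0,0,0,0],
    [0,0,0,0,0,0],
    [0,0,0,0,0,0],
    [0,0,0,0,0,0],
    [0,0,0,0,0,0],
    [0,0,0,0,0,0],
    [0,0,0,0,0,0],
    [0,0,0,0,0,0],
    [0,0,0,0,0,0]
  ]
}}

```text
clock: 27.63
tcp_pos: [0.4861, 0.1799, 0.2122]
orientation: [0.0, 0.706, 0.708, 0.0]
wrist_force: [0.3, 0.4, -5.7]
finger_gap: 0.0525
grip_force: 63.9
```

```bash
python3 look.py final
```

```text
mean [ 1.000e-01  3.000e-02 -5.530e+00 -0.000e+00 -4.418e+01  3.180e+01
 -0.000e+00 -0.000e+00 -0.000e+00] sd [0.53 0.55 0.42 0.   0.01 0.   0.   0.   0.  ]
{'clock': np.float64(28.0333), 'tcp_pos': array([0.4861, 0.1799, 0.2122]), 'finger_gap': np.float64(0.0521), 'grip_force': np.float64(63.9205)}
```

View pics/final.png

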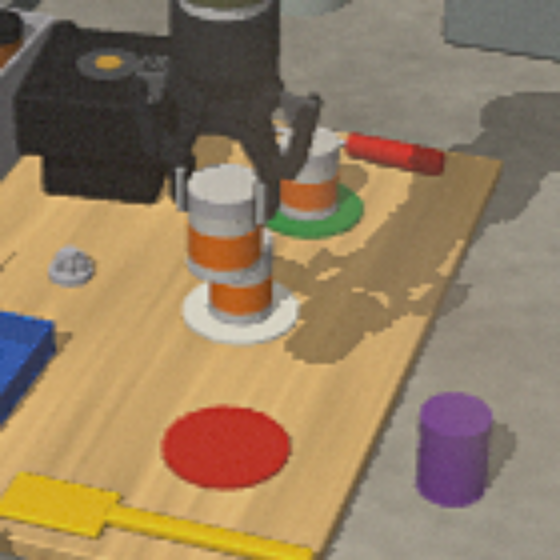

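The heaviest tin, at (225,220), is held upright about 17 cm above the red coaster at 5.5 N. The other two are on their coasters.

```bash
python3 -c "
from workcell import env
print(env.hand_in())"
```

```text
the job is handed in; nothing more can be done
None
```

The heaviest tin was the one on the red coaster (about 5.3 N, against 2.6 N for white and 2 N for green), and I handed in with it held upright about 17 cm above its coaster, the other two back on theirs; the hand-in returned no verdict.

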